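# Feed one blank test tile and slide it up to the stop

## Task

Feed one blank test tile for glazing: with the fingers, press the feeder's plunger all the way in once so that the bottom tile comes out under the gate, and let the plunger spring back. Then push that tile along the guide rail until it lies square against the stop block, keeping it flat on the board. Pick nothing up, leave the other tiles in the magazine, leave the jar, the beaker and the brush where they are, and finish clear of everything.

Things in the scene. Friction and masses are not known exactly. Their poses are not given: they have to be found in the camera images.
- feeder: Fixed tile feeder: L-shaped white-faced board, 15 mm thick. Origin on the bench; own axes x, y, z (up), turned up to 0.3 rad from the world's. The leg along y spans x -105..-5, y -143..115 mm; the leg along x (the lane) x -105..125, y 40..115 mm. Guide block of the plunger: 46 mm wide at x -55, y -125..-107, top 57 mm above the bench. A rail borders only the lane's +y side.
- magazine (a point): Point on the board under the middle of the magazine: four upright aluminium corner angles, 58 mm square outside (gate bar on the exit side to 32 mm from the middle), top 61 mm above the bench, holding a stack of four tiles. The plunger drives the bottom tile in the feeder's +y through a one-tile gap under the gate. Axes as the feeder's.
- fed (a point): Point on the board in the lane, 70 mm in the feeder's +y from the magazine's middle, where the middle of the fed tile comes to lie after a full press, clear of the magazine and about 3 mm short of the rail. From here the tile is pushed in the feeder's +x, by its edge that faces -x, along the rail to the stop. That side is open.
- rail (a point): Point on the inner face of the guide rail, on the board, beside point fed (28 mm from it in the feeder's +y). The rail is a dark steel bar 8 mm high and 10 mm wide that runs straight along the feeder's x over the whole lane.
- plunger_face (a point): Centre of the flat end face of the plunger's round black knob (34 mm diameter, 14 mm thick, on a 10 mm rod with a spring), 40 mm above the bench. It looks to the feeder's -y and is pressed in +y. At rest it is at x -55, y -213 mm in the feeder's frame, beyond the board's edge, with free bench behind it; fully in, 72 mm farther along +y.
- plunger (a joint): Travel of the plunger in m: 0 at rest, 0.072 fully in (hard stop). The spring takes about 3 N at first and 8 N fully in, the sliding tiles 1 to 4 N more; it returns by itself when let go. A press short of about 60 mm leaves the tile caught under the gate; a second press feeds another tile.
- tile0_center (a point): Centre of the bottom tile of the stack, the one to be fed: a square blank of fired red clay, 50 x 50 x 10 mm, about 47 g; its axes start parallel to the feeder's. Lying on the board its centre is 20 mm above the bench.
- tile1_center (a point): Centre of the next tile of the stack, the same in size; it drops 10 mm to the board when the plunger goes back, and stays in the magazine.
- tile3_center (a point): Centre of the top tile of the stack, the same in size; it starts 50 mm above the bench, ends 10 mm lower and stays in the magazine.
- stop: Dark steel stop block fixed on the lane, 18 mm (x) by 50 mm (y), 16 mm high, with a clamping arm and black thumb-screw over the rail (top 30 mm above the board). Origin at the centre of its underside, on the board; axes as the feeder's. It is at y 70 mm and x 50 to 100 mm (varies) in the feeder's frame. The tile's place is against its -x face, tile centre 34 mm in -x from here.
- stop_face (a point): Middle of the stop block's face that the tile comes up against, 5 mm above the board; the face looks to the feeder's -x.
- jar: Closed grey glaze jar with a white lid, 66 mm diameter, 75 mm high, standing on the bench near the feeder; origin at the centre of its base. Not to be disturbed.
- beaker: Open pale clay beaker, 72 mm diameter, 85 mm high, standing on the bench near the feeder; origin at the centre of its base. Not to be disturbed.
- brush: Brush, 190 mm long, lying on the bench beyond the feeder's far side; origin at the middle of its underside. Not to be disturbed.
- tile0: The same tile as a body (origin at the centre of its underside, 5 mm below that centre).

How it is judged:
By the outcome, as a careful person would: the job done as asked, in the order asked, and still so for the second after the job is handed in, with the robot touching nothing.
It also fails if it takes over 51 s, if anything falls off the work surface, if the arm or the gripper's body presses on something with over 40 N, if the wrist force passes 120 N, or if a joint passes its speed limit or range.

## Robot

A 7-joint arm with a two-finger parallel gripper is mounted at the origin on the work surface. World frame = base frame: x ahead of the robot, y to its left, z up, the work surface at z = 0. Lengths are in m, angles in degrees, forces in N, time in s.
With the tool pointing down it reaches from about 0.425 to 0.875 m from the base axis. Payload 4.7 kg.
Tool frame: the origin (TCP) lies on the mounting face of the last link; the fingertips stand 182 mm ahead of it and the grasp point (between the pads) lies 164 mm ahead of it; z points along the fingers, y is the line along which they close (so a half turn about z gives the same grasp; the last joint's range is limited). The gripper opens to 87 mm and grips with 3 to 60 N. Pads are 19 mm wide; open, the fingers measure 117 mm over their backs; the gripper's body (75 mm by 190 mm) begins 51 mm behind the grasp point.
Start: joints at [76.266, 18.392, -4.016, 83.108, 1.295, 78.541, -3.26], TCP at [0.163, -0.629, 0.405] pointing down, gripper open.
Joint ranges: [-163.93, 163.93], [-17.29, 119.83], [-79.2, 71.16], [3.27, 140.29], [-89.18, 269.18], [5.43, 117.66], [-154.24, 154.24]. Speed limits (degrees/s): [147.25, 147.25, 180, 180, 180, 180, 180].

## Interface

Orientations are given as [roll, pitch, yaw] about the fixed x, y, z axes, in that order (R = Rz(yaw) Ry(pitch) Rx(roll)).
In Python, from cell import env gives the robot as it stands.
- The arm moves only by the tool servo_tool, never from a script. Its argument "plan" is a list of rows, each an object with "xyz": the shift along the tool's x, y, z in cm, a list of three; "twist": the turn, a rotation vector about the tool's x, y, z in degrees, a list of three; "jaw": the closure, from 0 (fully open) to 1 (shut). In form: [{"xyz": [x, y, z], "twist": [wx, wy, wz], "jaw": jaw}, ...]. A call has 1 to 10 rows; each row is the pose to reach, as a shift and turn from the pose commanded when the call began, along the tool's axes at that moment; what a row does not reach only later rows make up. A row lasts 1/12 s, in which the tool goes at most 41.7 mm and 7.16 degrees, less where a joint would pass 70% of its speed; a pose out of reach is approached as far as the arm can. A call with a gripper value outside its range is refused whole. The fingers move at their own pace and stop on an object; "newtons" is the grip in N (left out, the last holds). Time passes only in rows, so rows that repeat a pose let the fingers close. It gives the time, the measured TCP pose, the force, the opening and the grip force at its end, in the units of the state.
- env.get_obs(): the state, without advancing time (a new reading comes with each control period).
- env.read_camera(name): name is "side" or "top" or "wrist"; returns a dict with "img" (400x640x3 uint8, red, green, blue), "camera_matrix" (3x3 intrinsics, pixels), "R" (3x3) and "t" (3): a world point X has camera coordinates R X + t. Camera axes: x right, y down, z forward; pixel columns grow to the right and rows downward; lengths in m; the calibration is good to about 2 mm. The wrist camera is an equidistant fisheye: a pixel r from the principal point sees the ray r / f radians off the axis. A picture is of the moment at which its call begins. There is no depth.
- env.sign_off(): hands the job in; it is judged then, once.
The state is a dict: "time_s": time; "qpos": joint angles; "joint_velocities": joint speeds; "effort": joint torques, N m; "tool_pos": TCP position; "tool_rot": TCP orientation; "force": force on the tool from outside, world axes, zero at the start; "wrist_torque": the same for the moment, N m; "grip_width": finger opening in m; "grasp_force": force on a finger pad.
Only numpy, scipy, OpenCV 4.12 (cv2) and the standard library are available. Lean on these libraries where they do the work, as an engineer would, in place of code of your own. Each camera call takes 0.05 s, during which the arm holds its last target. There are 200 camera calls.

## Working session

There is one attempt and no reset: what is moved stays moved. The work goes in short steps, Python scripts to look and compute and a tool call to move; the robot and the scene stay as the last step left them, time stands still between calls to the robot, and variables do not carry over. Pictures are saved under pics/ and viewed, at most 10 in all, crops included, and the job is handed in when it is done.

Besides the shell and the picture viewer there is one more tool, called after "Emit:" as name([rows], argument=value, ...), one row to a line, values as JSON. servo_tool: Moves the arm, as the interface text tells. Its arguments: {"type":"object","properties":{"plan":{"type":"array","items":{"type":"object","properties":{"xyz":{"type":"array","items":{"type":"number"}},"twist":{"type":"array","items":{"type":"number"}},"jaw":{"type":"number"}}}},"newtons":{"type":"number"}},"required":["plan"]}

```bash
mkdir -p pics; python3 - <<'E'
from cell import env
import cv2,numpy as np
for n in ["top","side"]:
    c=env.read_camera(n); cv2.imwrite(f"pics/{n}0.png",c["img"][:,:,::-1])
    print(n,c["camera_matrix"].tolist(),(-c["R"].T@c["t"]).round(3),c["R"].round(3).tolist())
o=env.get_obs();print(o)
E
```

```text
top [[444.49734587236867, 0.0, 319.38833473326844], [0.0, 444.49734587236867, 200.56132085120421], [0.0, 0.0, 1.0]] [0.525 0.078 1.135] [[-0.03, -1.0, 0.0], [-0.995, 0.029, -0.091], [0.091, -0.003, -0.996]]
side [[382.1854471342925, 0.0, 318.64558802357095], [0.0, 382.1854471342925, 197.00400501374122], [0.0, 0.0, 1.0]] [ 0.345 -0.273  0.611] [[0.798, -0.602, -0.016], [-0.476, -0.615, -0.629], [0.369, 0.51, -0.777]]
{'time_s': 0.1, 'qpos': array([76.26666324, 18.43386482, -4.01486498, 83.16606144,  1.29550957,
       78.54118521, -3.25916411]), 'joint_velocities': array([-0.03824748, -0.1436274 , -0.10196436, -0.16277318, -0.05019366,
       -0.07450945, -0.0373742 ]), 'effort': array([ 7.70544443e-05, -4.92573059e+01, -4.05553328e-01, -3.13397813e+01,
       -6.41060527e-02,  3.95345420e-02,  7.28780492e-05]), 'tool_pos': array([ 0.16311617, -0.62901782,  0.4037975 ]), 'tool_rot': array([-1.79904143e+02,  6.10447537e-03,  1.45432004e+01]), 'force': array([-0.48823715, -0.49058126,  1.20482129]), 'wrist_torque': array([-0.01397896,  0.02880477, -0.00172952]), 'grasp_force': 0.0, 'grip_width': 0.0868977807383225}
```

View pics/top0.png

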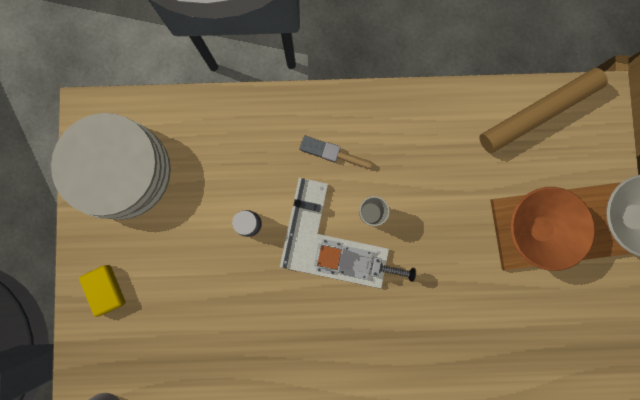

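View pics/side0.png

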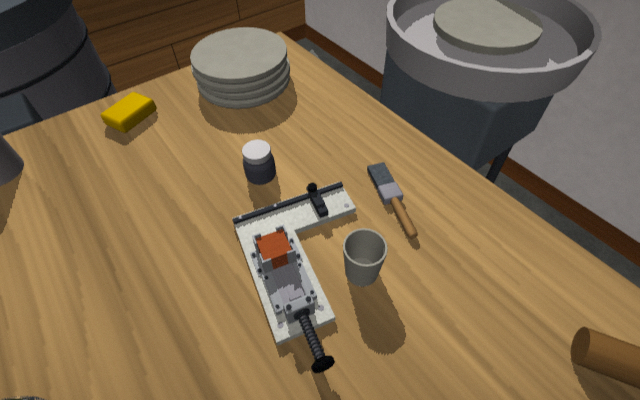

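```bash
python3 - <<'E'
import cv2
a=cv2.imread("pics/top0.png")[170:300,270:425];cv2.imwrite("pics/top1.png",cv2.resize(a,None,fx=4.5,fy=4.5,interpolation=2))
a=cv2.imread("pics/side0.png")[175:385,225:395];cv2.imwrite("pics/side1.png",cv2.resize(a,None,fx=2.8,fy=2.8,interpolation=2))
E
```

```text
(no output)
```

View pics/top1.png

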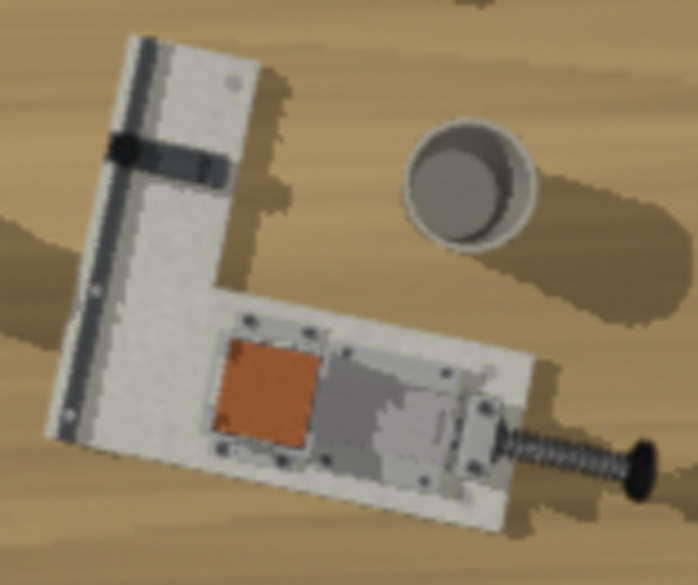

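View pics/side1.png

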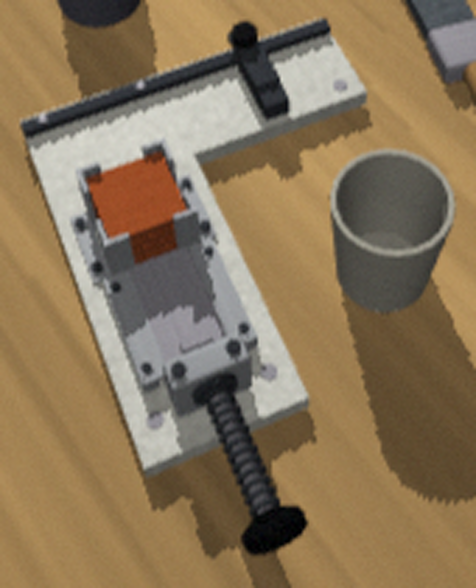

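```bash
cat > h.py <<'E'
from cell import env
import numpy as np,cv2
from scipy.optimize import least_squares
from scipy.spatial.transform import Rotation as Ro
def proj(c,X):
    return cv2.projectPoints(np.atleast_2d(X).astype(float),cv2.Rodrigues(c["R"])[0],c["t"],c["camera_matrix"],None)[0][:,0]
def F2W(p,P):
    x,y,a=p[:3];P=np.atleast_2d(P)/1000.
    c,s=np.cos(a),np.sin(a)
    return np.c_[x+c*P[:,0]-s*P[:,1],y+s*P[:,0]+c*P[:,1],P[:,2]]
E
cat > fit.py <<'E'
from h import *
ct,cs=env.read_camera("top"),env.read_camera("side")
B=[[-105,115,15],[125,115,15],[125,40,15],[-5,40,15],[-5,-143,15],[-105,-143,15]]
T=np.array([[47,437],[132,36],[260,63],[217,290],[533,355],[500,531]])/4.5+[270,170]
T2=np.array([[222,188],[231,162]])/4.5+[270,170]
S=np.array([[366,98],[197,158],[308,402],[147,466]])/2.8+[225,175]
S2=np.array([[268,113],[288,103]])/2.8+[225,175]
def f(p):
    st=[[p[3]-9,45,31],[p[3]+9,45,31]]
    return np.r_[(proj(ct,F2W(p,B))-T).ravel(),(proj(cs,F2W(p,B[2:]))-S).ravel(),(proj(ct,F2W(p,st))-T2).ravel(),(proj(cs,F2W(p,st))-S2).ravel()]
r=least_squares(f,[.5,.05,-.2,70],x_scale=[.01,.01,.1,10],loss='soft_l1')
print(r.x,np.degrees(r.x[2]));print(f(r.x).reshape(-1,2).round(1).tolist())
p=r.x;np.save("p.npy",p)
print(F2W(p,[[-55,-213,40],[-55,0,15],[-55,70,15],[-80,70,15],[p[3]-9,70,20],[p[3]-34,70,15]]).round(4))
k=proj(ct,F2W(p,[[-55,-213,40]]))-[270,170];print("knob top crop",k*4.5)
k=proj(cs,F2W(p,[[-55,-213,40]]))-[225,175];print("knob side crop",k*2.8)
# jar/beaker
def gp(c,u,z):
    d=c["R"].T@np.linalg.solve(c["camera_matrix"],[*u,1]);o=-c["R"].T@c["t"];return o+d*(z-o[2])/d[2]
print("beaker",gp(ct,(374.5,211),.085),"jar",gp(ct,(246,223),.075))
E
python3 fit.py
```

```text
[ 5.37758592e-01  4.07602654e-02 -2.35556433e-01  5.76770084e+01] -13.496389440676067
[[-0.2, 0.1], [0.2, -0.2], [0.6, -0.3], [-0.3, -0.4], [1.0, 0.1], [0.6, 0.6], [0.4, -1.9], [-1.2, -0.7], [0.7, -0.6], [-1.0, 2.3], [1.0, 0.5], [0.5, -0.7], [-1.5, -1.1], [0.1, -0.6]]
[[ 0.4346 -0.1535  0.04  ]
 [ 0.4843  0.0536  0.015 ]
 [ 0.5006  0.1217  0.015 ]
 [ 0.4763  0.1275  0.015 ]
 [ 0.6014  0.0975  0.02  ]
 [ 0.5771  0.1033  0.015 ]]
knob top crop [[653.90866991 473.78778148]]
knob side crop [[279.84007001 545.01118613]]
beaker [ 0.59145523 -0.05486317  0.085     ] jar [0.57252185 0.25119123 0.075     ]
```

```bash
cat > go.py <<'E'
import sys
from h import *
# args: feeder x,y mm ; tip z mm ; yaw rel. feeder deg
p=np.load("p.npy");a=list(map(float,sys.argv[1:5]))
o=env.get_obs()
W=F2W(p,[[a[0],a[1],a[2]+182]])[0]
R0=Ro.from_euler("xyz",o["tool_rot"],degrees=True)
R1=Ro.from_euler("xyz",[180,0,np.degrees(p[2])+a[3]],degrees=True)
d=(o["tool_pos"]-[p[0],p[1],0]);c,s=np.cos(p[2]),np.sin(p[2])
print("t",o["time_s"],"feeder pos mm",((c*d[0]+s*d[1])*1e3).round(1),((-s*d[0]+c*d[1])*1e3).round(1),"tip z",(o["tool_pos"][2]*1e3-182).round(1),"F",o["force"].round(1),"q",o["qpos"].round(0))
print("xyz cm",(R0.inv().apply(W-o["tool_pos"])*100).round(2),"twist",np.degrees((R0.inv()*R1).as_rotvec()).round(2))
E
python3 go.py -55 -245 150 90
```

```text
t 0.2 feeder pos mm -207.9 -738.8 tip z 222.1 F [ 0.6  0.4 -0.4] q [76. 18. -4. 83.  1. 79. -3.]
xyz cm [ 36.71 -36.38   7.25] twist [-6.000e-02 -3.000e-02 -6.196e+01]
```

Emit:
servo_tool([
  {"xyz": [36.7, -36.4, 7.2], "twist": [0, 0, -62], "jaw": 1},
  {"xyz": [36.7, -36.4, 7.2], "twist": [0, 0, -62], "jaw": 1},
  {"xyz": [36.7, -36.4, 7.2], "twist": [0, 0, -62], "jaw": 1},
  {"xyz": [36.7, -36.4, 7.2], "twist": [0, 0, -62], "jaw": 1},
  {"xyz": [36.7, -36.4, 7.2], "twist": [0, 0, -62], "jaw": 1},
  {"xyz": [36.7, -36.4, 7.2], "twist": [0, 0, -62], "jaw": 1},
  {"xyz": [36.7, -36.4, 7.2], "twist": [0, 0, -62], "jaw": 1},
  {"xyz": [36.7, -36.4, 7.2], "twist": [0, 0, -62], "jaw": 1},
  {"xyz": [36.7, -36.4, 7.2], "twist": [0, 0, -62], "jaw": 1},
  {"xyz": [36.7, -36.4, 7.2], "twist": [0, 0, -62], "jaw": 1},
], newtons=20)

```text
time_s: 1.03
tool_pos: [0.3743, -0.2724, 0.3471]
tool_rot: [180.0, 0.0, 76.7]
force: [1.0, -1.1, 0.1]
grip_width: 0.0283
grasp_force: 0.0
```

```bash
python3 go.py -55 -245 27 90
```

```text
t 1.0333 feeder pos mm -85.9 -342.6 tip z 165.1 F [ 1.  -1.1  0.1] q [ 59.  -1. -26. 112.  -1.  69.  20.]
xyz cm [ 9.76  3.12 13.81] twist [0.01 0.05 0.23]
```

Emit:
servo_tool([
  {"xyz": [9.8, 3.1, 5], "twist": [0, 0, 0.2], "jaw": 1},
  {"xyz": [9.8, 3.1, 5], "twist": [0, 0, 0.2], "jaw": 1},
  {"xyz": [9.8, 3.1, 5], "twist": [0, 0, 0.2], "jaw": 1},
  {"xyz": [9.8, 3.1, 13.8], "twist": [0, 0, 0.2], "jaw": 1},
  {"xyz": [9.8, 3.1, 13.8], "twist": [0, 0, 0.2], "jaw": 1},
  {"xyz": [9.8, 3.1, 13.8], "twist": [0, 0, 0.2], "jaw": 1},
  {"xyz": [9.8, 3.1, 13.8], "twist": [0, 0, 0.2], "jaw": 1},
  {"xyz": [9.8, 3.1, 13.8], "twist": [0, 0, 0.2], "jaw": 1},
])

```text
time_s: 1.7
tool_pos: [0.4273, -0.1867, 0.2105]
tool_rot: [179.9, 0.0, 76.3]
force: [-0.5, -0.4, 0.4]
grip_width: 0.0007
grasp_force: 0.0
```

```bash
python3 go.py -55 -222 27 90; python3 -c "
from h import *
c=env.read_camera('side');cv2.imwrite('pics/side2.png',cv2.resize(c['img'][175:400,200:420,::-1],None,fx=2.6,fy=2.6,interpolation=2))"
```

```text
t 1.7 feeder pos mm -54.3 -247.0 tip z 28.5 F [-0.5 -0.4  0.4] q [ 51.  10. -32. 119.   7.  52.   1.]
xyz cm [ 2.5  -0.08  0.15] twist [ 0.05  0.   -0.2 ]
```

View pics/side2.png

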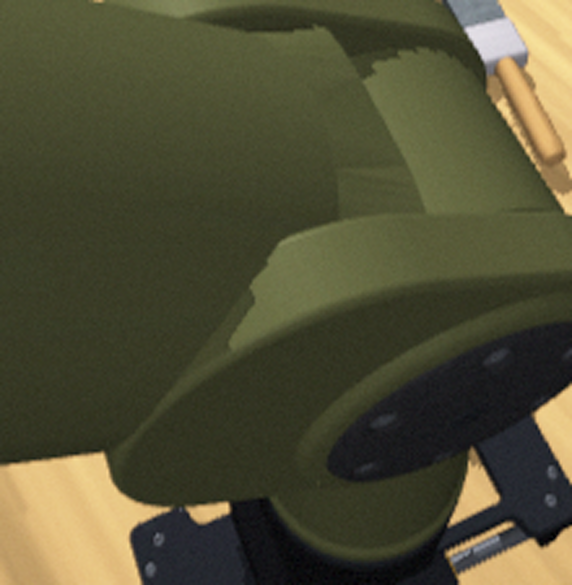

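Emit:
servo_tool([
  {"xyz": [1.9, 0, 0], "twist": [0, 0, -0.2], "jaw": 1},
  {"xyz": [2.5, 0, 0], "twist": [0, 0, -0.2], "jaw": 1},
  {"xyz": [3.2, 0, 0], "twist": [0, 0, -0.2], "jaw": 1},
  {"xyz": [4.0, 0, 0], "twist": [0, 0, -0.2], "jaw": 1},
  {"xyz": [4.8, 0, 0], "twist": [0, 0, -0.2], "jaw": 1},
  {"xyz": [5.6, 0, 0], "twist": [0, 0, -0.2], "jaw": 1},
  {"xyz": [6.4, 0, 0], "twist": [0, 0, -0.2], "jaw": 1},
  {"xyz": [7.2, 0, 0], "twist": [0, 0, -0.2], "jaw": 1},
  {"xyz": [8.0, 0, 0], "twist": [0, 0, -0.2], "jaw": 1},
  {"xyz": [8.6, 0, 0], "twist": [0, 0, -0.2], "jaw": 1},
])

```text
time_s: 2.58
tool_pos: [0.4478, -0.1054, 0.2116]
tool_rot: [179.8, 0.3, 76.4]
force: [-2.2, -8.2, 8.0]
grip_width: 0.0007
grasp_force: 4.5
```

```bash
python3 go.py -55 -150.5 27 90
```

```text
t 2.5833 feeder pos mm -53.4 -163.1 tip z 29.6 F [-2.2 -8.2  8. ] q [ 44.   9. -36. 120.   7.  52. -10.]
xyz cm [ 1.26 -0.16  0.25] twist [ 0.22  0.32 -0.07]
```

Emit:
servo_tool([
  {"xyz": [0.4, 0, 0], "twist": [0, 0, 0], "jaw": 1},
  {"xyz": [0.7, 0, 0], "twist": [0, 0, 0], "jaw": 1},
  {"xyz": [1.0, 0, 0], "twist": [0, 0, 0], "jaw": 1},
  {"xyz": [1.2, 0, 0], "twist": [0, 0, 0], "jaw": 1},
  {"xyz": [1.2, 0, 0], "twist": [0, 0, 0], "jaw": 1},
  {"xyz": [1.2, 0, 0], "twist": [0, 0, 0], "jaw": 1},
])

```text
time_s: 3.08
tool_pos: [0.4506, -0.0939, 0.2115]
tool_rot: [179.8, 0.3, 76.4]
force: [-2.5, -7.2, 5.5]
grip_width: 0.0003
grasp_force: 3.9
```

```bash
python3 go.py -55 -150.5 27 90
```

```text
t 3.0833 feeder pos mm -53.3 -151.3 tip z 29.5 F [-2.5 -7.2  5.5] q [ 43.   9. -37. 120.   7.  52. -11.]
xyz cm [ 0.08 -0.17  0.24] twist [ 0.22  0.3  -0.07]
```

Emit:
servo_tool([
  {"xyz": [0.1, 0, 0], "twist": [0, 0, 0], "jaw": 1},
  {"xyz": [0.2, 0, 0], "twist": [0, 0, 0], "jaw": 1},
  {"xyz": [0.2, 0, 0], "twist": [0, 0, 0], "jaw": 1},
  {"xyz": [0.2, 0, 0], "twist": [0, 0, 0], "jaw": 1},
])

```text
time_s: 3.42
tool_pos: [0.4509, -0.0924, 0.2114]
tool_rot: [179.8, 0.3, 76.4]
force: [-2.3, -8.1, 5.6]
grip_width: 0.0005
grasp_force: 4.4
```

Emit:
servo_tool([
  {"xyz": [0.1, 0, 0], "twist": [0, 0, 0], "jaw": 1},
  {"xyz": [0.3, 0, 0], "twist": [0, 0, 0], "jaw": 1},
  {"xyz": [0.3, 0, 0], "twist": [0, 0, 0], "jaw": 1},
  {"xyz": [0.3, 0, 0], "twist": [0, 0, 0], "jaw": 1},
])

```text
time_s: 3.75
tool_pos: [0.4515, -0.0902, 0.2115]
tool_rot: [179.8, 0.4, 76.4]
force: [-3.6, -10.6, 6.4]
grip_width: 0.0009
grasp_force: 5.4
```

Emit:
servo_tool([
  {"xyz": [0.2, 0, 0], "twist": [0, 0, 0], "jaw": 1},
  {"xyz": [0.3, 0, 0], "twist": [0, 0, 0], "jaw": 1},
  {"xyz": [0.3, 0, 0], "twist": [0, 0, 0], "jaw": 1},
  {"xyz": [0.3, 0, 0], "twist": [0, 0, 0], "jaw": 1},
])

```text
time_s: 4.08
tool_pos: [0.4517, -0.0895, 0.2115]
tool_rot: [179.8, 0.6, 76.3]
force: [-3.6, -16.8, 7.7]
grip_width: 0.0005
grasp_force: 8.6
```

Emit:
servo_tool([
  {"xyz": [0.2, 0, 0], "twist": [0, 0, 0], "jaw": 1},
  {"xyz": [0.3, 0, 0], "twist": [0, 0, 0], "jaw": 1},
  {"xyz": [0.3, 0, 0], "twist": [0, 0, 0], "jaw": 1},
])

```text
time_s: 4.33
tool_pos: [0.4519, -0.0888, 0.2115]
tool_rot: [179.8, 0.8, 76.2]
force: [-6.1, -22.6, 8.6]
grip_width: 0.0005
grasp_force: 11.8
```

Emit:
servo_tool([
  {"xyz": [-0.8, 0, 0], "twist": [0, 0, 0], "jaw": 1},
  {"xyz": [-2.0, 0, 0], "twist": [0, 0, 0], "jaw": 1},
  {"xyz": [-3.2, 0, 0], "twist": [0, 0, 0], "jaw": 1},
  {"xyz": [-4.4, 0, 0], "twist": [0, 0, 0], "jaw": 1},
  {"xyz": [-5.6, 0, 0], "twist": [0, 0, 0], "jaw": 1},
  {"xyz": [-6.8, 0, 0], "twist": [0, 0, 0], "jaw": 1},
  {"xyz": [-8.0, 0, 0], "twist": [0, 0, 0], "jaw": 1},
  {"xyz": [-9.2, 0, 0], "twist": [0, 0, 0], "jaw": 1},
  {"xyz": [-10.4, 0, 0], "twist": [0, 0, 0], "jaw": 1},
  {"xyz": [-11.2, 0, 0], "twist": [0, 0, 0], "jaw": 1},
])

```text
time_s: 5.17
tool_pos: [0.4264, -0.1907, 0.2104]
tool_rot: [179.9, 0.1, 76.5]
force: [-0.2, -0.2, 0.2]
grip_width: 0.0004
grasp_force: 0.0
```

```bash
python3 go.py -130 70 150 180
```

```text
t 5.1667 feeder pos mm -54.2 -251.1 tip z 28.4 F [-0.2 -0.2  0.2] q [ 51.  10. -32. 119.   7.  52.   2.]
xyz cm [ 32.09  -7.58 -12.22] twist [ 2.000e-02  1.400e-01 -9.005e+01]
```

Emit:
servo_tool([
  {"xyz": [0, 0, -4], "twist": [0, 0, 0], "jaw": 1},
  {"xyz": [0, 0, -8], "twist": [0, 0, -3], "jaw": 1},
  {"xyz": [2, 0, -12.2], "twist": [0, 0, -10], "jaw": 1},
  {"xyz": [6, 0.5, -12.2], "twist": [0, 0, -17], "jaw": 1},
  {"xyz": [10, 1, -12.2], "twist": [0, 0, -24], "jaw": 1},
  {"xyz": [14, 1, -12.2], "twist": [0, 0, -31], "jaw": 1},
  {"xyz": [18, 0, -12.2], "twist": [0, 0, -38], "jaw": 1},
  {"xyz": [21.5, -1.5, -12.2], "twist": [0, 0, -45], "jaw": 1},
  {"xyz": [25, -3.5, -12.2], "twist": [0, 0, -52], "jaw": 1},
  {"xyz": [28.5, -5.5, -12.2], "twist": [0, 0, -59], "jaw": 1},
])

```text
time_s: 6.0
tool_pos: [0.4386, 0.1029, 0.332]
tool_rot: [180.0, 0.1, 135.9]
force: [0.3, -0.2, -0.0]
grip_width: 0.0001
grasp_force: 0.0
```

```bash
python3 go.py -130 70 150 180
```

```text
t 6.0 feeder pos mm -110.9 37.3 tip z 150.0 F [ 0.3 -0.2 -0. ] q [ 36.  -2. -51. 114.  -2.  67.  32.]
xyz cm [ 3.31  1.84 -0.01] twist [ 2.00e-02  8.00e-02 -3.06e+01]
```

Emit:
servo_tool([
  {"xyz": [3.3, 1.8, 0], "twist": [0, 0, -31], "jaw": 0.8},
  {"xyz": [3.3, 1.8, 0], "twist": [0, 0, -31], "jaw": 0.8},
  {"xyz": [3.3, 1.8, 0], "twist": [0, 0, -31], "jaw": 0.8},
  {"xyz": [3.3, 1.8, 0], "twist": [0, 0, -31], "jaw": 0.8},
  {"xyz": [3.3, 1.8, 0], "twist": [0, 0, -31], "jaw": 0.8},
  {"xyz": [3.3, 1.8, 0], "twist": [0, 0, -31], "jaw": 0.8},
  {"xyz": [3.3, 1.8, 0], "twist": [0, 0, -31], "jaw": 0.8},
])

```text
time_s: 6.58
tool_pos: [0.4283, 0.137, 0.3317]
tool_rot: [-180.0, 0.1, 166.5]
force: [0.4, 0.3, 1.2]
grip_width: 0.0173
grasp_force: 0.0
```

```bash
python3 go.py -115 70 18.5 180; python3 -c "
from h import *
a=env.read_camera('top')['img'][170:300,270:425,::-1];b=env.read_camera('side')['img'][175:400,200:420,::-1]
cv2.imwrite('pics/both3.png',np.hstack([cv2.resize(a,(480,402),interpolation=2),cv2.resize(b,(320,402),interpolation=2)]))"
```

```text
t 6.5833 feeder pos mm -128.9 68.0 tip z 149.7 F [0.4 0.3 1.2] q [ 33.  -2. -53. 114.  -2.  67.  58.]
xyz cm [-1.38  0.2  13.12] twist [-0.01  0.05 -0.03]
```

View pics/both3.png

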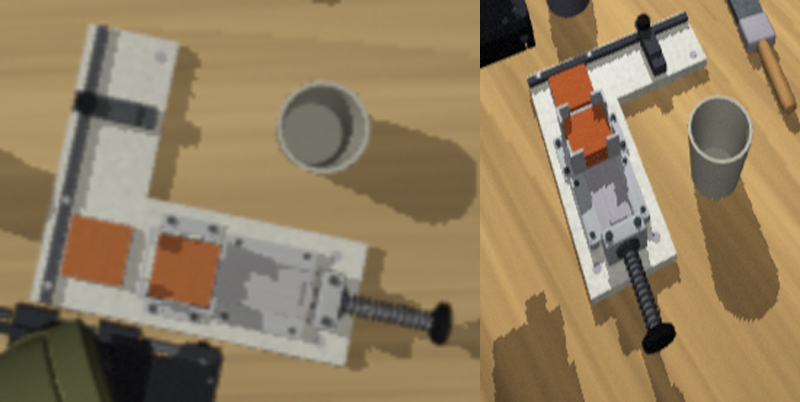

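Emit:
servo_tool([
  {"xyz": [-1.4, 0.2, 4], "twist": [0, 0, 0], "jaw": 0.8},
  {"xyz": [-1.4, 0.2, 8], "twist": [0, 0, 0], "jaw": 0.8},
  {"xyz": [-1.4, 0.2, 11], "twist": [0, 0, 0], "jaw": 0.8},
  {"xyz": [-1.4, 0.2, 12.5], "twist": [0, 0, 0], "jaw": 0.8},
  {"xyz": [-1.4, 0.2, 12.9], "twist": [0, 0, 0], "jaw": 0.8},
  {"xyz": [-1.4, 0.2, 12.9], "twist": [0, 0, 0], "jaw": 0.8},
  {"xyz": [-1.4, 0.2, 12.9], "twist": [0, 0, 0], "jaw": 0.8},
])

```text
time_s: 7.27
tool_pos: [0.4429, 0.1357, 0.2031]
tool_rot: [180.0, 0.1, 166.5]
force: [1.0, 0.6, -0.1]
grip_width: 0.0177
grasp_force: 0.0
```

```bash
python3 go.py -12 69.5 19 180;python3 -c "
import numpy as np;print(np.load('p.npy')[3]-59-9.5)"
```

```text
t 7.2667 feeder pos mm -114.4 70.2 tip z 21.1 F [ 1.   0.6 -0.1] q [ 28.  14. -52. 120.  14.  52.  45.]
xyz cm [-10.24  -0.07   0.23] twist [0.04 0.06 0.02]
-10.822991636615903
```

Emit:
servo_tool([
  {"xyz": [-0.8, 0, 0.2], "twist": [0, 0, 0], "jaw": 0.8},
  {"xyz": [-1.6, 0, 0.2], "twist": [0, 0, 0], "jaw": 0.8},
  {"xyz": [-2.1, 0, 0.2], "twist": [0, 0, 0], "jaw": 0.8},
  {"xyz": [-2.5, 0, 0.2], "twist": [0, 0, 0], "jaw": 0.8},
  {"xyz": [-2.9, 0, 0.2], "twist": [0, 0, 0], "jaw": 0.8},
  {"xyz": [-3.3, 0, 0.2], "twist": [0, 0, 0], "jaw": 0.8},
  {"xyz": [-3.7, 0, 0.2], "twist": [0, 0, 0], "jaw": 0.8},
  {"xyz": [-4.1, 0, 0.2], "twist": [0, 0, 0], "jaw": 0.8},
  {"xyz": [-4.5, 0, 0.2], "twist": [0, 0, 0], "jaw": 0.8},
  {"xyz": [-4.9, 0, 0.2], "twist": [0, 0, 0], "jaw": 0.8},
])

```text
time_s: 8.1
tool_pos: [0.4903, 0.1239, 0.2002]
tool_rot: [-180.0, -0.0, 166.5]
force: [-0.8, 0.1, -0.9]
grip_width: 0.0176
grasp_force: 0.2
```

```bash
python3 go.py -11 69.5 19.5 180
```

```text
t 8.1 feeder pos mm -65.5 69.8 tip z 18.2 F [-0.8  0.1 -0.9] q [ 27.  20. -49. 114.  18.  54.  45.]
xyz cm [-5.45 -0.04 -0.13] twist [-0.01 -0.01  0.04]
```

Emit:
servo_tool([
  {"xyz": [-0.5, 0, -0.1], "twist": [0, 0, 0], "jaw": 0.8},
  {"xyz": [-1.0, 0, -0.1], "twist": [0, 0, 0], "jaw": 0.8},
  {"xyz": [-1.5, 0, -0.1], "twist": [0, 0, 0], "jaw": 0.8},
  {"xyz": [-2.0, 0, -0.1], "twist": [0, 0, 0], "jaw": 0.8},
  {"xyz": [-2.5, 0, -0.1], "twist": [0, 0, 0], "jaw": 0.8},
  {"xyz": [-3.0, 0, -0.1], "twist": [0, 0, 0], "jaw": 0.8},
  {"xyz": [-3.5, 0, -0.1], "twist": [0, 0, 0], "jaw": 0.8},
  {"xyz": [-4.0, 0, -0.1], "twist": [0, 0, 0], "jaw": 0.8},
  {"xyz": [-4.4, 0, -0.1], "twist": [0, 0, 0], "jaw": 0.8},
  {"xyz": [-4.6, 0, -0.1], "twist": [0, 0, 0], "jaw": 0.8},
])

```text
time_s: 8.93
tool_pos: [0.5354, 0.113, 0.2012]
tool_rot: [180.0, 0.0, 166.5]
force: [-0.3, 0.3, 0.9]
grip_width: 0.0177
grasp_force: 0.2
```

Emit:
servo_tool([
  {"xyz": [-0.1, 0, 0], "twist": [0, 0, 0], "jaw": 0.8},
  {"xyz": [-0.2, 0, 0], "twist": [0, 0, 0], "jaw": 0.8},
  {"xyz": [-0.3, 0, 0], "twist": [0, 0, 0], "jaw": 0.8},
  {"xyz": [-0.4, 0, 0], "twist": [0, 0, 0], "jaw": 0.8},
  {"xyz": [-0.4, 0, 0], "twist": [0, 0, 0], "jaw": 0.8},
])

```text
time_s: 9.35
tool_pos: [0.5387, 0.1123, 0.2013]
tool_rot: [-180.0, 0.0, 166.5]
force: [-0.9, 0.1, -0.1]
grip_width: 0.018
grasp_force: 0.0
```

```bash
python3 go.py -11 69.5 19.5 180
```

```text
t 9.35 feeder pos mm -15.8 69.8 tip z 19.3 F [-0.9  0.1 -0.1] q [ 25.  24. -47. 108.  21.  56.  46.]
xyz cm [-0.48 -0.03 -0.02] twist [-0.01  0.01  0.04]
```

Emit:
servo_tool([
  {"xyz": [-0.1, 0, 0], "twist": [0, 0, 0], "jaw": 0.8},
  {"xyz": [-0.2, 0, 0], "twist": [0, 0, 0], "jaw": 0.8},
  {"xyz": [-0.3, 0, 0], "twist": [0, 0, 0], "jaw": 0.8},
  {"xyz": [-0.3, 0, 0], "twist": [0, 0, 0], "jaw": 0.8},
])

```text
time_s: 9.68
tool_pos: [0.5418, 0.1116, 0.2013]
tool_rot: [-180.0, 0.0, 166.5]
force: [-0.3, 0.4, -0.2]
grip_width: 0.0174
grasp_force: 0.0
```

Emit:
servo_tool([
  {"xyz": [-0.1, 0, 0], "twist": [0, 0, 0], "jaw": 0.8},
  {"xyz": [-0.2, 0, 0], "twist": [0, 0, 0], "jaw": 0.8},
  {"xyz": [-0.2, 0, 0], "twist": [0, 0, 0], "jaw": 0.8},
])

```text
time_s: 9.93
tool_pos: [0.5437, 0.1111, 0.2013]
tool_rot: [180.0, 0.0, 166.5]
force: [0.5, 0.5, -0.1]
grip_width: 0.0171
grasp_force: 0.0
```

Now at feeder x ≈ -10.7; keep on in small steps until the force rises.

Emit:
servo_tool([
  {"xyz": [-0.1, 0, 0], "twist": [0, 0, 0], "jaw": 0.8},
  {"xyz": [-0.2, 0, 0], "twist": [0, 0, 0], "jaw": 0.8},
  {"xyz": [-0.2, 0, 0], "twist": [0, 0, 0], "jaw": 0.8},
])

```text
time_s: 10.18
tool_pos: [0.5448, 0.111, 0.2011]
tool_rot: [-180.0, -0.1, 166.6]
force: [-4.1, 0.9, 3.6]
grip_width: 0.0175
grasp_force: 1.9
```

```bash
python3 go.py -11 69.5 19.5 180; python3 -c "
from h import *
a=env.read_camera('top')['img'][170:300,270:370,::-1];b=env.read_camera('side')['img'][165:290,220:370,::-1]
cv2.imwrite('pics/both4.png',np.hstack([cv2.resize(a,(400,520),interpolation=2),cv2.resize(b,(400,333),interpolation=2)[:333].copy() if 0 else cv2.copyMakeBorder(cv2.resize(b,(400,333),interpolation=2),0,187,0,0,0)]))"
```

```text
t 10.1833 feeder pos mm -9.5 70.0 tip z 19.1 F [-4.1  0.9  3.6] q [ 25.  25. -46. 107.  22.  57.  46.]
xyz cm [ 0.15 -0.05 -0.04] twist [-0.04 -0.12  0.06]
```

View pics/both4.png

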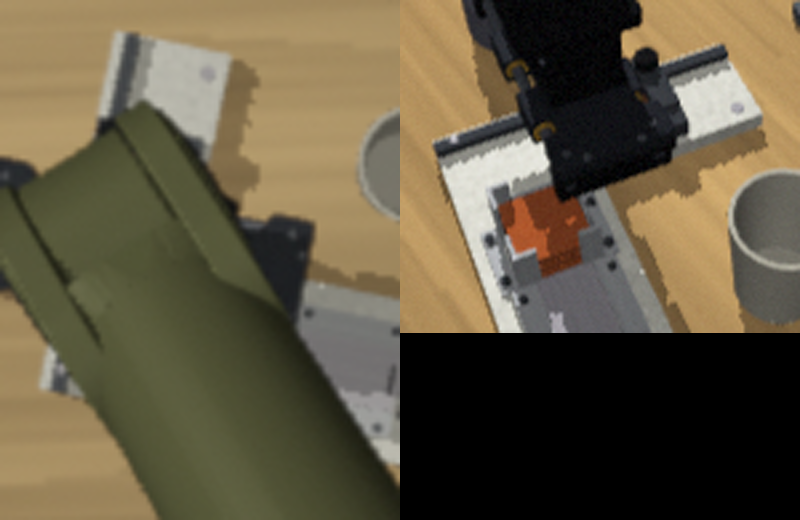

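Emit:
servo_tool([
  {"xyz": [-0.1, 0, 0], "twist": [0, 0, 0], "jaw": 0.8},
  {"xyz": [-0.2, 0, 0], "twist": [0, 0, 0], "jaw": 0.8},
  {"xyz": [-0.2, 0, 0], "twist": [0, 0, 0], "jaw": 0.8},
  {"xyz": [-0.2, 0, 0], "twist": [0, 0, 0], "jaw": 0.8},
])

```text
time_s: 10.62
tool_pos: [0.5456, 0.1111, 0.2009]
tool_rot: [-179.9, -0.3, 166.6]
force: [-8.4, 0.6, 7.0]
grip_width: 0.0175
grasp_force: 4.5
```

Emit:
servo_tool([
  {"xyz": [0.2, 0, 0], "twist": [0, 0, 0], "jaw": 0.8},
  {"xyz": [0.5, 0, 0], "twist": [0, 0, 0], "jaw": 0.8},
  {"xyz": [1.0, 0, 0], "twist": [0, 0, 0], "jaw": 0.8},
  {"xyz": [2.0, 0, 0], "twist": [0, 0, 0], "jaw": 0.8},
  {"xyz": [3.0, 0, 0], "twist": [0, 0, 0], "jaw": 0.8},
  {"xyz": [4.0, 0, -2], "twist": [0, 0, 0], "jaw": 0.8},
  {"xyz": [5.0, 0, -6], "twist": [0, 0, 0], "jaw": 0.8},
  {"xyz": [7.0, 0, -9.5], "twist": [0, 0, 0], "jaw": 0.8},
  {"xyz": [9.0, 0, -13], "twist": [0, 0, 0], "jaw": 0.8},
  {"xyz": [11.5, 0, -13], "twist": [0, 0, 0], "jaw": 0.8},
])

```text
time_s: 11.45
tool_pos: [0.4367, 0.139, 0.3366]
tool_rot: [179.8, 0.6, 166.6]
force: [0.6, 1.1, -0.2]
grip_width: 0.0173
grasp_force: 0.0
```

Emit:
servo_tool([
  {"xyz": [1, 0, -2], "twist": [0, 0, 0], "jaw": 0.8},
  {"xyz": [1, 0, -2], "twist": [0, 0, 0], "jaw": 0.8},
  {"xyz": [1, 0, -2], "twist": [0, 0, 0], "jaw": 0.8},
  {"xyz": [1, 0, -2], "twist": [0, 0, 0], "jaw": 0.8},
])

```text
time_s: 11.78
tool_pos: [0.4257, 0.139, 0.3507]
tool_rot: [-179.9, 0.0, 166.5]
force: [0.0, 0.9, -0.8]
grip_width: 0.0175
grasp_force: 0.0
```

```bash
python3 -c "
from h import *
a=env.read_camera('top')['img'][170:270,270:350,::-1];b=env.read_camera('side')['img'][165:265,220:370,::-1]
cv2.imwrite('pics/both5.png',np.hstack([cv2.resize(a,(400,500),interpolation=2),cv2.copyMakeBorder(cv2.resize(b,(400,267),interpolation=2),0,233,0,0,0)]))
p=np.load('p.npy');c=env.read_camera('top');print(((proj(c,F2W(p,[[x,y,25] for x,y in [(-.3,95),(-.3,45),(-50.3,45),(-50.3,95)]]))-[270,170])*5).round(0))"
```

```text
[[133. 288.]
 [232. 308.]
 [211. 407.]
 [112. 387.]]
```

View pics/both5.png

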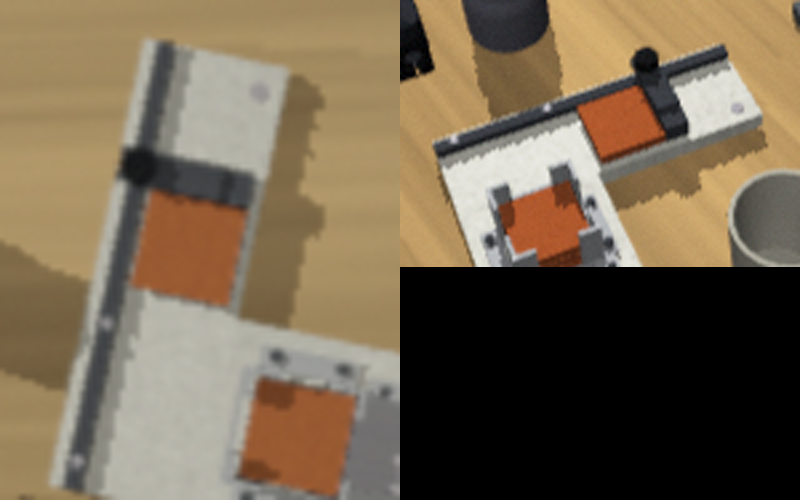

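```bash
python3 -c "
from cell import env
print(env.sign_off())"
```

```text
the job is handed in; nothing more can be done
None
```

The job is handed in: one full press to the hard stop fed one tile, the plunger sprang back, and the final images show the tile flat and square against the stop with the arm clear; the run took about 12 s of the 51 s allowed, and no verdict was returned.

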